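# Line up the square candles for the catalogue picture

### The arm

A 6-joint arm with a two-finger parallel gripper is mounted at the origin on a cart in front of the work surface, level with it; the furniture and walls round the work are solid. World frame = base frame: x ahead of the robot, y to its left, z up, the work surface at z = 0. Lengths are in m, angles in degrees, forces in N, time in s.
With the tool pointing down it reaches from about 0.375 to 0.9 m from the base axis. Payload 3.1 kg.
Tool frame: the origin (TCP) lies midway between the tips of the shut fingers; the grasp point (between the pads) lies bot.hold_point_z behind it (bot.hold_point_z is the distance from the TCP to the grasp point, in m); z points along the fingers, y is the direction in which the jaws open and shut (so a half turn about z gives the same grasp; the last joint's range is limited). The gripper opens to 87 mm and grips with 3 to 60 N. Pads are 19 mm wide; open, the fingers measure 117 mm over their backs; the gripper's body (75 mm by 190 mm) begins 51 mm behind the grasp point.
Start: joints at [-74.399, 30.224, 82.088, -0, 67.689, -10.227], TCP at [0.272, -0.563, 0.223] pointing down, gripper open.
Joint ranges: [-176.69, 176.69], [-43.24, 126.21], [12.49, 139.97], [-82, 262], [0, 151.66], [-163.58, 163.58]. Speed limits (degrees/s): [159.86, 159.86, 180, 180, 180, 180].

### API

Orientations are given as a 3x3 rotation matrix whose columns are the frame's x, y, z axes.
In Python, from rig import bot, vision, order gives the robot as it stands. The module is installed in compiled form; this text tells all that it offers.
- The arm moves only by the tool move_arm, never from a script. Its argument "moves" is a list of rows, each an object of numbers: "hand": the finger opening in mm, from 0 to 87; "x", "y", "z": the shift along the tool's x, y, z in units of 25 mm (1.0 is 25 mm); "wx", "wy", "wz": the turn, a rotation vector about the tool's x, y, z in degrees. In form: [{"hand": .., "x": .., "y": .., "z": .., "wx": .., "wy": .., "wz": ..}, ...]. A call has 1 to 20 rows; each row shifts and turns the commanded pose from where the row before left it, along the tool's axes as they then stand; what a row does not reach is not made up. A row lasts 1/10 s, in which the tool goes at most 50 mm and 8.59 degrees, less where a joint would pass 70% of its speed; a pose out of reach is approached as far as the arm can. A call is refused whole if a number of a shift passes 1 or a number of a turn 8.59, either way. A call with a gripper value outside its range is refused whole. The fingers move at their own pace and stop on an object; the grip force is fixed at half the most. Time passes only in rows, so rows that do not move let the fingers close. It gives the time, the measured TCP pose, the force and the opening at its end, in the units of the state.
- bot.read_state(): the state, without advancing time (a new reading comes with each control period).
- vision.capture(name): name is "scene" or "side" or "wrist"; returns a dict with "image" (400x640x3 uint8, red, green, blue), "z_map" (400x640 float32, m along the optical axis (not along the pixel's ray), 0 where there is no reading), "fx", "fy", "cx", "cy" (pixels), "pose" (4x4, takes a point from camera to world coordinates); the wrist camera has in their place "hand_eye" (4x4, takes a point from camera to tool coordinates, whose origin is the TCP and whose axes are the flange's). Camera axes: x right, y down, z forward; pixel columns grow to the right and rows downward; lengths in m; the calibration is good to about 2 mm. A picture is of the moment at which its call begins: read the wrist's pose just before it.
- order.hand_in(): hands the job in, once; it reports no verdict.
The state is a dict: "time_s": time; "joint_positions": joint angles; "qvel": joint speeds; "tau": joint torques, N m; "position": TCP position; "tcp_rot": TCP orientation; "force": force on the tool from outside, world axes, zero at the start; "moment": the same for the moment, N m; "opening": opening from 0.0 (shut) to 1.0 (fully open).
Only numpy, scipy, OpenCV 4.12 (cv2) and the standard library are available. Lean on these libraries where they do the work, as an engineer would, in place of code of your own. Each camera call takes 0.05 s, during which the arm holds its last target.

### The job

Get the square candles lined up for the catalogue picture: the tall one on the dark wooden block is the middle of the row and stays as it is. Bring the two shorter square candles into line with it on the table, one centred off each short end of the block with a gap of about 3 cm between candle and block, upright and squared up with the block's sides, and let go of them.

Things in the scene. Friction and masses are not known exactly. Their poses are not given: they have to be found in the camera images.
- short_a: short square candle, mottled yellow to orange wax, about 45x45x129 mm with the wick (solid wax 45 mm square up to about 120 mm), about 0.19 kg, standing on the table (it topples when dragged by its top half, unless lifted clear); origin at the centre of its underside, z up the candle, x and y square to its side faces
- short_b: the other short square candle, mottled violet to green wax, about 45x46x123 mm with the wick (solid wax 45 mm square up to 114 mm), about 0.19 kg, standing on the table; origin at the centre of its underside, z up the candle, x and y square to its side faces; topples like the other. Either short candle may go to either end of the block
- stand: dark stained oblong wooden block lying flat on the table, 90 (x) x 160 (y) x 22 (z) mm, about 0.6 kg, loose; origin at the centre of its underside, y along its length (the line of the row; short ends at y = +80 and -80 mm), z up
- candle_tall: tall slim square candle, yellow to blue, 44x44x197 mm, loose, standing upright in the middle of the block's top (its top is 219 mm above the table); origin at the centre of its underside, z up

How it is judged (in metres and radians):
At the end, for the whole second after the job is handed in: Both short square candles stand upright (within 6 degrees) and still on the table, one off each short end of the block: each within 15 mm of the block's long centre line, with a gap of 15 to 45 mm (aim: 30 mm) to the block's end, and its faces within 10 degrees of parallel to the block's sides (height (world z) of each of short_a, short_b below 0.006 m and angle between each of short_a, short_b's own z axis and vertical below 0.1 rad and linear speed of each of short_a, short_b below 0.02 m/s and (angle between the x axis of short_a and the x axis of stand, either way round below 0.18 rad or angle between the x axis of short_a and the y axis of stand, either way round below 0.18 rad) and (angle between the x axis of short_b and the x axis of stand, either way round below 0.18 rad or angle between the x axis of short_b and the y axis of stand, either way round below 0.18 rad) and ((y of short_a in the frame of stand between 0.1175 and 0.1475 m and x of short_a in the frame of stand between -0.015 and 0.015 m and y of short_b in the frame of stand between -0.1475 and -0.1175 m and x of short_b in the frame of stand between -0.015 and 0.015 m) or (y of short_a in the frame of stand between -0.1475 and -0.1175 m and x of short_a in the frame of stand between -0.015 and 0.015 m and y of short_b in the frame of stand between 0.1175 and 0.1475 m and x of short_b in the frame of stand between -0.015 and 0.015 m))); the robot touches nothing.
It fails at once if the block is shifted by more than 25 mm (distance of stand from where it was at the start of the episode above 0.025 m).
It fails at once if the tall candle is shifted by more than 25 mm (distance of candle_tall from where it was at the start of the episode above 0.025 m).
It fails at once if the tall candle is tipped by more than 20 degrees (angle between candle_tall's own z axis and vertical above 0.35 rad).
It also fails if it takes over 58 s, if anything falls off the work surface, if the arm or the gripper's body presses on something with over 40 N, if the wrist force passes 120 N, or if a joint passes its speed limit or range.

## Working session

There is one attempt and no reset: what is moved stays moved. The work goes in short steps, Python scripts to look and compute and a tool call to move; the robot and the scene stay as the last step left them, time stands still between calls to the robot, and variables do not carry over. Pictures are saved under pics/ and viewed, and the job is handed in when it is done.

Besides the shell and the picture viewer there is one more tool, called after "Call:" by a JSON object that holds its "api" and its "payload". move_arm: Moves the arm, as the interface text tells. Its arguments: {"type":"object","properties":{"moves":{"type":"array"}},"required":["moves"]}

```bash
mkdir -p pics; cat > h.py <<'E'
from rig import bot, vision, order
import numpy as np, cv2
def cap(n,f):
    s=bot.read_state(); c=vision.capture(n); cv2.imwrite('pics/'+f,c['image'][:,:,::-1])
    if 'pose' not in c:
        T=np.eye(4);T[:3,:3]=s['tcp_rot'];T[:3,3]=s['position'];c['pose']=T@c['hand_eye']
    return c
def cloud(c):
    z=c['z_map'];v,u=np.mgrid[:400,:640]
    P=np.stack([(u-c['cx'])/c['fx']*z,(v-c['cy'])/c['fy']*z,z],-1)
    W=P@c['pose'][:3,:3].T+c['pose'][:3,3]; W[z<=0]=np.nan
    return W
E
python3 - <<'E'
from h import *
for n in('scene','side','wrist'):
    c=cap(n,n+'0.png');np.savez('/tmp/'+n+'0.npz',W=cloud(c),im=c['image']);print(n,c['pose'].round(3).tolist(),c['fx'])
s=bot.read_state();print(s,bot.hold_point_z)
E
```

```text
scene [[-0.851, -0.271, 0.449, 0.019], [-0.524, 0.473, -0.708, 0.818], [-0.021, -0.839, -0.544, 0.647], [0.0, 0.0, 0.0, 1.0]] 498.06515017667164
side [[-0.939, 0.196, -0.283, 0.783], [0.344, 0.527, -0.777, 0.705], [-0.003, -0.827, -0.563, 0.558], [0.0, 0.0, 0.0, 1.0]] 383.4522205875543
wrist [[0.435, -0.871, -0.228, 0.333], [-0.9, -0.422, -0.109, -0.531], [-0.001, 0.253, -0.968, 0.385], [0.0, 0.0, 0.0, 1.0]] 301.77961865230077
{'time_s': 0.15, 'joint_positions': array([-7.43976143e+01,  3.02680068e+01,  8.21385322e+01, -2.15627058e-03,
        6.76901454e+01, -1.02271635e+01]), 'qvel': array([ 0.02053784, -0.20423536, -0.24551758, -0.04766694,  0.01742296,
        0.07343623]), 'tau': array([ 7.65366531e-04, -4.40430415e+01, -1.76842654e+01,  6.34340337e-02,
        5.52537886e-02, -9.33030242e-05]), 'position': array([ 0.27217509, -0.56200361,  0.22178826]), 'tcp_rot': array([[ 9.00088017e-01,  4.35707843e-01, -4.87392826e-04],
       [ 4.35708035e-01, -9.00086605e-01,  1.61591420e-03],
       [ 2.65370737e-04, -1.66682598e-03, -9.99998576e-01]]), 'force': array([-0.84994144,  0.74720262,  0.76340441]), 'moment': array([ 0.02306766, -0.05437835,  0.01528015]), 'opening': 1.004444111768725} 0.0187
```

View pics/scene0.png

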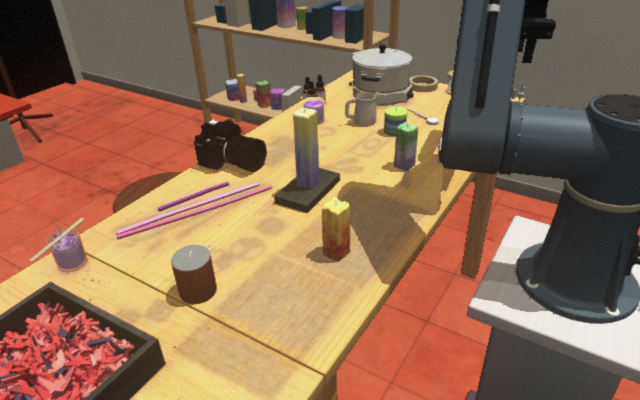

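View pics/side0.png

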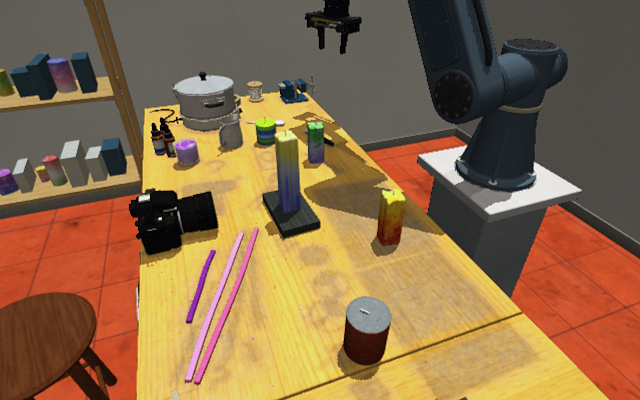

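Scene view: the tall candle is at about (307,150) on the block (308,190), short_a at (336,230) and short_b at (405,147). Side view: the tall candle is at (288,170), short_a at (391,217) and short_b at (316,142). A mug and a green jar stand beyond short_b. Next I'll measure with the depth clouds.

```bash
cat > m.py <<'E'
from h import *
import sys
W=[];
for n in('scene','side'):
    d=np.load('/tmp/%s0.npz'%n);w=d['W'];
    W.append(w.reshape(-1,3))
    for nm,p in {'scene':dict(tall=(307,115),a=(336,203),b=(405,130)),'side':dict(tall=(288,136),a=(391,197),b=(316,126))}[n].items():
        print(n,nm,w[p[1],p[0]].round(3))
P=np.vstack(W);P=P[~np.isnan(P).any(1)]
# topdown height map
xs=(P[:,0]>0.15)&(P[:,0]<0.85)&(P[:,1]>-0.5)&(P[:,1]<0.4)&(P[:,2]>-.02)&(P[:,2]<0.25)
Q=P[xs];H=np.zeros((900,700),np.float32)-.02
np.maximum.at(H,((0.4-Q[:,1])*1000).astype(int).clip(0,899) if 0 else (((0.4-Q[:,1])*1000).astype(int),((Q[:,0]-.15)*1000).astype(int)),Q[:,2])
img=cv2.applyColorMap(((H+.02)/.27*255).clip(0,255).astype(np.uint8),cv2.COLORMAP_JET)
cv2.imwrite('pics/top0.png',cv2.resize(img,(466,600)))
np.save('/tmp/P.npy',Q)
E
python3 m.py
```

```text
scene tall [0.579 0.004 0.208]
scene a [0.418 0.155 0.123]
scene b [ 0.442 -0.214  0.113]
side tall [ 0.594 -0.003  0.206]
side a [0.429 0.158 0.115]
side b [ 0.451 -0.229  0.11 ]
```

View pics/top0.png

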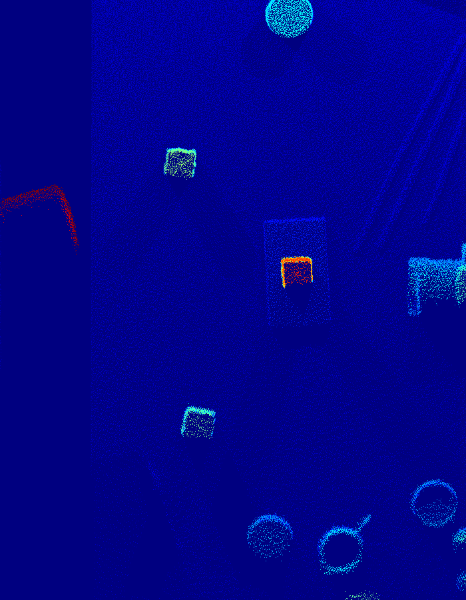

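View pics/wrist0.png

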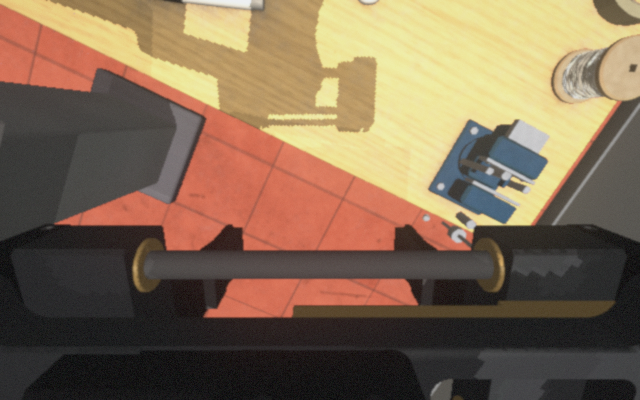

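The height map is clean: block at map (296,272), short_a at (181,163), short_b at (198,422), and the long sides of the block lie nearly along world y. I'll fit rectangles to these.

```bash
cat > fit.py <<'E'
from h import *
from scipy.optimize import minimize
def load(sfx):
    return {n:np.load('/tmp/%s%s.npz'%(n,sfx))['W'].reshape(-1,3) for n in('scene','side')}
def rect(Q,wx,wy):
    Q=Q[:,:2];c0=Q.mean(0)
    if len(Q)>3000:Q=Q[np.random.default_rng(0).choice(len(Q),3000,False)]
    def sd(p):
        c,s=np.cos(p[2]),np.sin(p[2]);d=Q-p[:2];a=abs(c*d[:,0]+s*d[:,1])-wx/2;b=abs(-s*d[:,0]+c*d[:,1])-wy/2
        return np.maximum(a,b)
    def side(p): # side points: robust boundary distance
        e=np.abs(sd(p));return np.minimum(e,.01).mean()
    def top(p):return np.maximum(sd(p),0).mean()
    return side,top,c0
def fit(Q,wx,wy,kind):
    side,top,c0=rect(Q,wx,wy);f=side if kind=='side' else top
    best=None
    for a in np.radians([-30,-15,0,15,30]):
        for dx in(-.01,0,.01):
            for dy in (-.01,0,.01):
                r=minimize(f,[c0[0]+dx,c0[1]+dy,a],method='Nelder-Mead',options=dict(xatol=1e-5,fatol=1e-8,initial_simplex=[[c0[0]+dx,c0[1]+dy,a],[c0[0]+dx+.006,c0[1]+dy,a],[c0[0]+dx,c0[1]+dy+.006,a],[c0[0]+dx,c0[1]+dy,a+.15]]))
                if best is None or r.fun<best.fun:best=r
    return np.r_[best.x[:2].round(4),np.degrees(best.x[2]).round(1),(best.fun*1000).round(2)]
def run(sfx,A,B,R=.045):
    C=load(sfx);C['both']=np.vstack(list(C.values()))
    for n,P in C.items():
        P=P[~np.isnan(P).any(1)]
        near=lambda x,y,r:np.hypot(P[:,0]-x,P[:,1]-y)<r
        q=P[near(.595,-.007,.11)];q=q[(q[:,2]>.018)&(q[:,2]<.027)];print(n,'block top',len(q),fit(q,.09,.16,'top') )
        r=cv2.minAreaRect(q[:,:2].astype(np.float32)*1000);print('   minrect',np.round(r[0],1),np.round(r[1],1),round(r[2],1))
        for nm,(x,y),z in(('tall',(.595,-.007),.21),('a',A,.114),('b',B,.108)):
            q=P[near(x,y,R)];q=q[(q[:,2]>.03)&(q[:,2]<z)];print(n,nm,len(q),'%.3f'%q[:,2].max(),fit(q,.045,.045,'side'))
if __name__=='__main__':
    run('0',(.42,.155),(.447,-.23))
E
python3 fit.py
```

```text
scene block top 1023 [ 0.5943 -0.0083  2.7     0.01  ]
   minrect [594.9  -9.5] [ 91.6 164.3] 2.8
scene tall 1746 0.210 [ 0.5977 -0.0122  2.9     1.54  ]
scene a 971 0.114 [ 0.4218  0.1513 -7.7     0.98  ]
scene b 611 0.108 [  0.4486  -0.2393 -12.2      1.39  ]
side block top 1094 [ 0.5974 -0.0069  3.      0.01  ]
   minrect [597.4  -8.2] [ 91.  163.3] 3.2
side tall 1673 0.209 [ 0.5957 -0.0112  3.3     1.49  ]
side a 825 0.114 [ 0.4195  0.1525 -5.2     0.91  ]
side b 399 0.108 [ 0.4476 -0.2375 80.6     1.4   ]
both block top 2117 [ 0.5956 -0.0077  3.      0.05  ]
   minrect [595.9  -8.9] [ 94.  164.6] 3.2
both tall 3419 0.210 [ 0.5969 -0.0116  3.4     1.69  ]
both a 1796 0.114 [ 0.4209  0.1518 -5.7     1.21  ]
both b 1010 0.108 [  0.4485  -0.2385 -11.8      1.51  ]
```

Block centre is about (0.596, -0.008) with yaw 3°, and its fitted size of about 91x163 mm matches. Targets are about (0.589, 0.124) and (0.603, -0.140). short_a is at (0.421, 0.152) and short_b at (0.448, -0.2385). I'll turn the jaws towards world x and go above short_b.

Call:
{"api": "move_arm", "payload": {"moves": [{"hand": 87, "wz": -7.6}, {"wz": -7.6, "hand": 87}, {"wz": -7.6, "hand": 87}, {"wz": -7.6, "hand": 87}, {"wz": -7.6, "hand": 87}, {"wz": -7.6, "hand": 87}, {"wz": -7.6, "hand": 87}, {"hand": 87}]}}

```text
schema error: expected keys hand, x, y, z, wx, wy, wz
```

Call:
{"api": "move_arm", "payload": {"moves": [{"hand": 87, "x": 0.5, "y": 0.15}, {"hand": 87, "x": 0.9, "y": 0.3}, {"hand": 87, "x": 0.9, "y": 0.3}, {"hand": 87, "x": 0.9, "y": 0.3}, {"hand": 87, "x": 0.9, "y": 0.3}, {"hand": 87, "x": 0.9, "y": 0.3}, {"hand": 87, "x": 0.9, "y": 0.3}, {"hand": 87, "x": 0.9, "y": 0.3}, {"hand": 87, "x": 0.9, "y": 0.3}, {"hand": 87, "x": 0.9, "y": 0.3}, {"hand": 87, "x": 0.9, "y": 0.3}, {"hand": 87, "x": 0.5, "y": 0.15}, {"hand": 87}, {"hand": 87}]}}

```text
schema error: expected keys hand, x, y, z, wx, wy, wz
```

```bash
python3 - <<'E'
from h import *
c=cap('wrist','w1.png');np.savez('/tmp/w1.npz',W=cloud(c));s=bot.read_state();print(s['time_s'],s['position'],s['tcp_rot'].round(3))
E
```

```text
0.2 [ 0.27219601 -0.56213758  0.22193521] [[ 0.9    0.436 -0.   ]
 [ 0.436 -0.9    0.001]
 [ 0.    -0.001 -1.   ]]
```

View pics/w1.png

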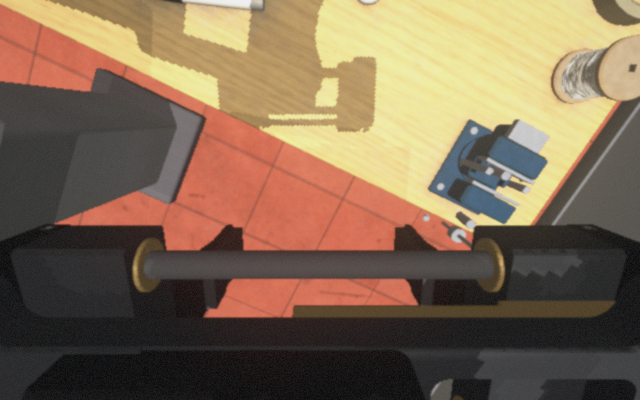

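The calls were refused because every key is needed in each row, so the view hasn't changed.

Call:
{"api": "move_arm", "payload": {"moves": [{"hand": 87, "x": 0, "y": 0, "z": 0, "wx": 0, "wy": 0, "wz": -7.6}, {"hand": 87, "x": 0, "y": 0, "z": 0, "wx": 0, "wy": 0, "wz": -7.6}, {"hand": 87, "x": 0, "y": 0, "z": 0, "wx": 0, "wy": 0, "wz": -7.6}, {"hand": 87, "x": 0, "y": 0, "z": 0, "wx": 0, "wy": 0, "wz": -7.6}, {"hand": 87, "x": 0, "y": 0, "z": 0, "wx": 0, "wy": 0, "wz": -7.6}, {"hand": 87, "x": 0, "y": 0, "z": 0, "wx": 0, "wy": 0, "wz": -7.6}, {"hand": 87, "x": 0, "y": 0, "z": 0, "wx": 0, "wy": 0, "wz": -7.6}, {"hand": 87, "x": 0, "y": 0, "z": 0, "wx": 0, "wy": 0, "wz": 0}]}}

```text
time_s: 1.0
position: [0.2723, -0.5624, 0.2223]
tcp_rot: [[0.191, 0.982, -0.0], [0.982, -0.191, 0.0], [0.0, -0.0, -1.0]]
force: [0.3, 1.1, 1.0]
opening: 0.999
```

Call:
{"api": "move_arm", "payload": {"moves": [{"hand": 87, "x": 0.5, "y": 0.15, "z": 0, "wx": 0, "wy": 0, "wz": 0}, {"hand": 87, "x": 0.9, "y": 0.3, "z": 0, "wx": 0, "wy": 0, "wz": 0}, {"hand": 87, "x": 0.9, "y": 0.3, "z": 0, "wx": 0, "wy": 0, "wz": 0}, {"hand": 87, "x": 0.9, "y": 0.3, "z": 0, "wx": 0, "wy": 0, "wz": 0}, {"hand": 87, "x": 0.9, "y": 0.3, "z": 0, "wx": 0, "wy": 0, "wz": 0}, {"hand": 87, "x": 0.9, "y": 0.3, "z": 0, "wx": 0, "wy": 0, "wz": 0}, {"hand": 87, "x": 0.9, "y": 0.3, "z": 0, "wx": 0, "wy": 0, "wz": 0}, {"hand": 87, "x": 0.9, "y": 0.3, "z": 0, "wx": 0, "wy": 0, "wz": 0}, {"hand": 87, "x": 0.9, "y": 0.3, "z": 0, "wx": 0, "wy": 0, "wz": 0}, {"hand": 87, "x": 0.9, "y": 0.3, "z": 0, "wx": 0, "wy": 0, "wz": 0}, {"hand": 87, "x": 0.5, "y": 0.15, "z": 0, "wx": 0, "wy": 0, "wz": 0}, {"hand": 87, "x": 0, "y": 0, "z": 0, "wx": 0, "wy": 0, "wz": 0}, {"hand": 87, "x": 0, "y": 0, "z": 0, "wx": 0, "wy": 0, "wz": 0}]}}

```text
time_s: 2.3
position: [0.3893, -0.3537, 0.2227]
tcp_rot: [[0.19, 0.982, 0.0], [0.982, -0.19, -0.001], [-0.001, 0.0, -1.0]]
force: [-0.4, -0.3, -0.2]
opening: 1.003
```

```bash
python3 - <<'E'
from h import *
c=cap('wrist','w2.png');np.savez('/tmp/w2.npz',W=cloud(c));s=bot.read_state();print(s['time_s'],s['position'],s['tcp_rot'].round(3),c['pose'].round(3))
E
```

```text
2.35 [ 0.38916596 -0.35422387  0.22270046] [[ 0.191  0.982  0.   ]
 [ 0.982 -0.191 -0.001]
 [-0.001  0.    -1.   ]] [[ 0.982 -0.185 -0.047  0.401]
 [-0.19  -0.949 -0.25  -0.285]
 [ 0.001  0.255 -0.967  0.385]
 [ 0.     0.     0.     1.   ]]
```

View pics/w2.png

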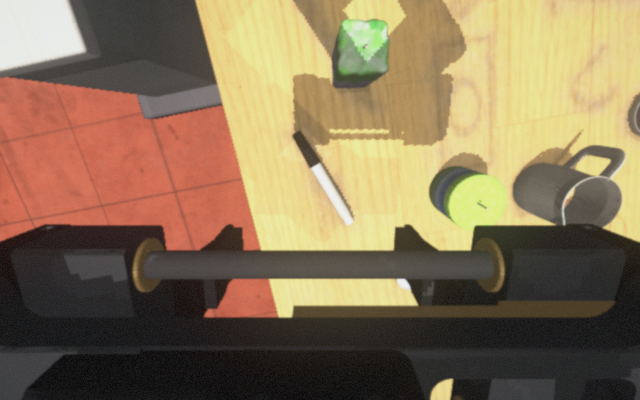

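short_b shows at (362,50), its top nearly square to the image. A pen lies at (325,175), a jar at (475,195) and a mug at (570,190). I'll refine short_b from this view.

```bash
python3 - <<'E'
from h import *
from fit import fit
P=np.load('/tmp/w2.npz')['W'].reshape(-1,3);P=P[~np.isnan(P).any(1)]
Q=P[np.hypot(P[:,0]-.448,P[:,1]+.238)<.05]
t=Q[Q[:,2]>.102];print(len(t),np.percentile(t[:,2],[5,50,95,100]))
t2=t[(t[:,2]<.118)]
print(cv2.minAreaRect(t2[:,:2].astype(np.float32)*1000)); print(fit(Q[(Q[:,2]>.02)],.045,.045,'top'))
ta=Q[Q[:,2]<.01];print('table z',np.median(ta[:,2]))
E
```

```text
2781 [0.10951883 0.11208631 0.11398233 0.12529318]
((448.8084411621094, -235.83128356933594), (43.986202239990234, 43.29051208496094), 79.75113677978516)
[ 0.4482 -0.2365 -8.1     0.    ]
table z 0.0006549710184091118
```

Call:
{"api": "move_arm", "payload": {"moves": [{"hand": 87, "x": 0.68, "y": 0.23, "z": 0, "wx": 0, "wy": 0, "wz": 0}, {"hand": 87, "x": 0.9, "y": 0.2, "z": 0, "wx": 0, "wy": 0, "wz": 0}, {"hand": 87, "x": 0.9, "y": 0.2, "z": 0, "wx": 0, "wy": 0, "wz": 0}, {"hand": 87, "x": 0.9, "y": 0.3, "z": 0, "wx": 0, "wy": 0, "wz": 0}, {"hand": 87, "x": 0.9, "y": 0.3, "z": 0, "wx": 0, "wy": 0, "wz": 0}, {"hand": 87, "x": 0.8, "y": 0.2, "z": 0, "wx": 0, "wy": 0, "wz": -1}, {"hand": 87, "x": 0, "y": 0, "z": 0, "wx": 0, "wy": 0, "wz": 0}, {"hand": 87, "x": 0, "y": 0, "z": 0, "wx": 0, "wy": 0, "wz": 0}]}}

```text
time_s: 3.15
position: [0.4485, -0.2366, 0.2226]
tcp_rot: [[0.174, 0.985, 0.0], [0.985, -0.174, -0.001], [-0.001, 0.0, -1.0]]
force: [-0.8, 0.0, 0.6]
opening: 0.999
```

Call:
{"api": "move_arm", "payload": {"moves": [{"hand": 87, "x": 0, "y": 0, "z": 0.5, "wx": 0, "wy": 0, "wz": 0}, {"hand": 87, "x": 0, "y": 0, "z": 0.8, "wx": 0, "wy": 0, "wz": 0}, {"hand": 87, "x": 0, "y": 0, "z": 0.8, "wx": 0, "wy": 0, "wz": 0}, {"hand": 87, "x": 0, "y": 0, "z": 0.8, "wx": 0, "wy": 0, "wz": 0}, {"hand": 87, "x": 0, "y": 0, "z": 0.8, "wx": 0, "wy": 0, "wz": 0}, {"hand": 87, "x": 0, "y": 0, "z": 0.8, "wx": 0, "wy": 0, "wz": 0}, {"hand": 87, "x": 0, "y": 0, "z": 0.8, "wx": 0, "wy": 0, "wz": 0}, {"hand": 87, "x": 0, "y": 0, "z": 0.5, "wx": 0, "wy": 0, "wz": 0}, {"hand": 87, "x": 0, "y": 0, "z": 0.3, "wx": 0, "wy": 0, "wz": 0}, {"hand": 87, "x": 0, "y": 0, "z": 0, "wx": 0, "wy": 0, "wz": 0}, {"hand": 87, "x": 0, "y": 0, "z": 0, "wx": 0, "wy": 0, "wz": 0}]}}

```text
time_s: 4.25
position: [0.4488, -0.2362, 0.0704]
tcp_rot: [[0.174, 0.985, 0.001], [0.985, -0.174, -0.001], [-0.001, 0.001, -1.0]]
force: [1.0, 0.4, 0.7]
opening: 0.996
```

```bash
python3 - <<'E'
from h import *
c=cap('wrist','w3.png');c=cap('side','s3.png');c=cap('scene','c3.png')
a=cv2.imread('pics/w3.png');b=cv2.imread('pics/s3.png')[60:260,220:420];b=cv2.resize(b,(400,400));cv2.imwrite('pics/m3.png',cv2.resize(np.hstack([a,b]),(780,300)))
E
```

```text
(no output)
```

View pics/m3.png

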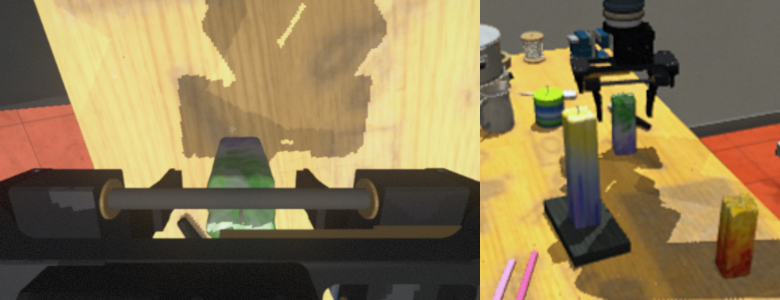

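short_b (centre about x=240 in the left panel) sits midway between the fingers (about 185 and 300), upright. I'll close on it.

Call:
{"api": "move_arm", "payload": {"moves": [{"hand": 30, "x": 0, "y": 0, "z": 0, "wx": 0, "wy": 0, "wz": 0}, {"hand": 30, "x": 0, "y": 0, "z": 0, "wx": 0, "wy": 0, "wz": 0}, {"hand": 30, "x": 0, "y": 0, "z": 0, "wx": 0, "wy": 0, "wz": 0}, {"hand": 30, "x": 0, "y": 0, "z": 0, "wx": 0, "wy": 0, "wz": 0}, {"hand": 30, "x": 0, "y": 0, "z": 0, "wx": 0, "wy": 0, "wz": 0}, {"hand": 30, "x": 0, "y": 0, "z": 0, "wx": 0, "wy": 0, "wz": 0}, {"hand": 30, "x": 0, "y": 0, "z": 0, "wx": 0, "wy": 0, "wz": 0}, {"hand": 30, "x": 0, "y": 0, "z": 0, "wx": 0, "wy": 0, "wz": 0}]}}

```text
time_s: 5.2
position: [0.4487, -0.2357, 0.07]
tcp_rot: [[0.173, 0.985, 0.0], [0.985, -0.173, -0.0], [-0.0, 0.0, -1.0]]
force: [0.2, 0.2, 0.6]
opening: 0.5
```

Call:
{"api": "move_arm", "payload": {"moves": [{"hand": 30, "x": 0, "y": 0, "z": -0.2, "wx": 0, "wy": 0, "wz": 0}, {"hand": 30, "x": 0, "y": 0, "z": -0.4, "wx": 0, "wy": 0, "wz": 0}, {"hand": 30, "x": 0, "y": 0, "z": -0.4, "wx": 0, "wy": 0, "wz": 0}, {"hand": 30, "x": 0, "y": 0, "z": -0.2, "wx": 0, "wy": 0, "wz": 0}, {"hand": 30, "x": 0, "y": 0, "z": 0, "wx": 0, "wy": 0, "wz": 0}, {"hand": 30, "x": 0, "y": 0, "z": 0, "wx": 0, "wy": 0, "wz": 0}]}}

```text
time_s: 5.8
position: [0.4485, -0.2356, 0.1004]
tcp_rot: [[0.173, 0.985, 0.0], [0.985, -0.173, -0.0], [-0.0, 0.0, -1.0]]
force: [0.4, 0.3, -0.7]
opening: 0.503
```

```bash
python3 - <<'E'
from h import *
c=cap('side','s4.png')
b=cv2.imread('pics/s4.png')[60:260,220:420];b=cv2.resize(b,(600,600),interpolation=cv2.INTER_CUBIC);cv2.imwrite('pics/m4.png',b)
E
```

```text
(no output)
```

View pics/m4.png

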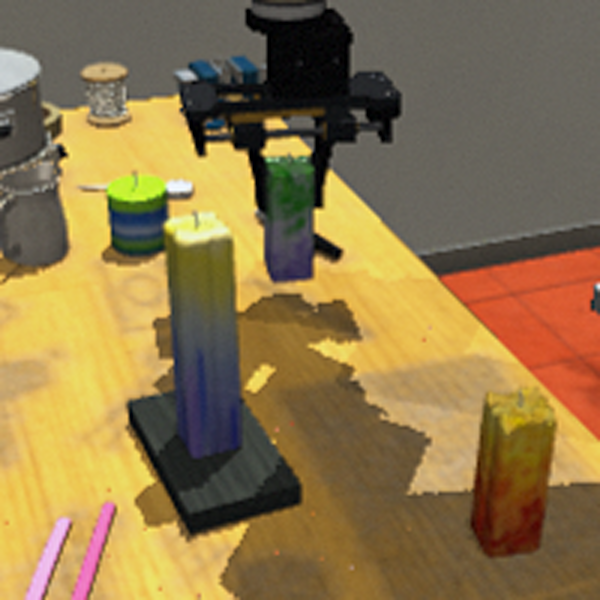

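short_b is held and hangs clear and upright at (290,215). Next I'll turn it 13° and carry it to (0.603, -0.140).

Call:
{"api": "move_arm", "payload": {"moves": [{"hand": 30, "x": 0, "y": 0, "z": 0, "wx": 0, "wy": 0, "wz": -3}, {"hand": 30, "x": 0, "y": 0, "z": 0, "wx": 0, "wy": 0, "wz": -4}, {"hand": 30, "x": 0, "y": 0, "z": 0, "wx": 0, "wy": 0, "wz": -4}, {"hand": 30, "x": 0, "y": 0, "z": 0, "wx": 0, "wy": 0, "wz": -2}, {"hand": 30, "x": 0.15, "y": 0.3, "z": 0, "wx": 0, "wy": 0, "wz": 0}, {"hand": 30, "x": 0.4, "y": 0.7, "z": 0, "wx": 0, "wy": 0, "wz": 0}, {"hand": 30, "x": 0.4, "y": 0.7, "z": 0, "wx": 0, "wy": 0, "wz": 0}, {"hand": 30, "x": 0.4, "y": 0.7, "z": 0, "wx": 0, "wy": 0, "wz": 0}, {"hand": 30, "x": 0.4, "y": 0.7, "z": 0, "wx": 0, "wy": 0, "wz": 0}, {"hand": 30, "x": 0.4, "y": 0.7, "z": 0, "wx": 0, "wy": 0, "wz": 0}, {"hand": 30, "x": 0.4, "y": 0.7, "z": 0, "wx": 0, "wy": 0, "wz": 0}, {"hand": 30, "x": 0.4, "y": 0.7, "z": 0, "wx": 0, "wy": 0, "wz": 0}, {"hand": 30, "x": 0.4, "y": 0.7, "z": 0, "wx": 0, "wy": 0, "wz": 0}, {"hand": 30, "x": 0.15, "y": 0.47, "z": 0, "wx": 0, "wy": 0, "wz": 0}, {"hand": 30, "x": 0, "y": 0, "z": 0, "wx": 0, "wy": 0, "wz": 0}, {"hand": 30, "x": 0, "y": 0, "z": 0, "wx": 0, "wy": 0, "wz": 0}]}}

```text
time_s: 7.45
position: [0.6023, -0.1397, 0.0996]
tcp_rot: [[-0.053, 0.999, -0.002], [0.999, 0.053, 0.0], [0.0, -0.002, -1.0]]
force: [-0.4, -0.5, -2.9]
opening: 0.5
```

```bash
python3 - <<'E'
from h import *
for n in('scene','side'):
    c=cap(n,n+'5.png');np.savez('/tmp/'+n+'5.npz',W=cloud(c),im=c['image'])
print(bot.read_state()['tcp_rot'].round(3))
a=cv2.imread('pics/scene5.png')[80:280,220:460];b=cv2.imread('pics/side5.png')[80:280,200:440];cv2.imwrite('pics/m5.png',cv2.resize(np.hstack([a,b]),(800,333)))
import fit
fit.run('5',(.42,.155),(.603,-.140),.04)
E
```

```text
[[-0.052  0.999 -0.002]
 [ 0.999  0.052  0.   ]
 [ 0.    -0.002 -1.   ]]
scene block top 1030 [ 0.5939 -0.0082  2.5     0.02  ]
   minrect [594.  -10.3] [ 91.9 166.7] 2.6
scene tall 1758 0.210 [ 0.5977 -0.0122  2.8     1.58  ]
scene a 964 0.114 [ 0.4218  0.1511 -7.4     1.02  ]
scene b 564 0.108 [ 0.6014 -0.1427  2.8     1.65  ]
side block top 1097 [ 0.5977 -0.0071  3.      0.    ]
   minrect [597.4  -7.5] [ 90.8 161.2] 3.2
side tall 1670 0.209 [ 0.5956 -0.0112  3.4     1.5   ]
side a 819 0.114 [ 0.4194  0.1524 -5.2     0.92  ]
side b 366 0.108 [ 0.6008 -0.1421  5.4     1.31  ]
both block top 2127 [ 0.5957 -0.0077  3.2     0.05  ]
   minrect [595.5 -10.1] [ 94.8 167.2] 3.2
both tall 3428 0.210 [ 0.5969 -0.0116  3.2     1.68  ]
both a 1783 0.114 [ 0.4209  0.1517 -5.3     1.25  ]
both b 930 0.108 [ 0.6013 -0.1423 94.3     1.55  ]
```

View pics/m5.png

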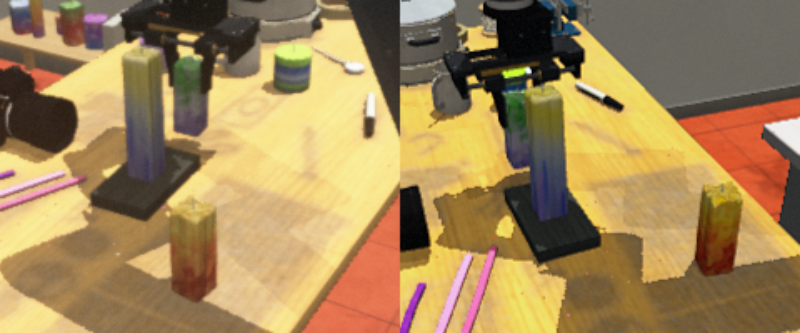

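short_b hangs off the far end, level and square to the block. Its measured offset matches the 3–4 mm y bias the fit also shows on the tall candle. I'll lower it.

Call:
{"api": "move_arm", "payload": {"moves": [{"hand": 30, "x": 0, "y": 0, "z": 0.2, "wx": 0, "wy": 0, "wz": 0}, {"hand": 30, "x": 0, "y": 0, "z": 0.3, "wx": 0, "wy": 0, "wz": 0}, {"hand": 30, "x": 0, "y": 0, "z": 0.3, "wx": 0, "wy": 0, "wz": 0}, {"hand": 30, "x": 0, "y": 0, "z": 0.2, "wx": 0, "wy": 0, "wz": 0}, {"hand": 30, "x": 0, "y": 0, "z": 0.1, "wx": 0, "wy": 0, "wz": 0}, {"hand": 30, "x": 0, "y": 0, "z": 0.06, "wx": 0, "wy": 0, "wz": 0}, {"hand": 30, "x": 0, "y": 0, "z": 0, "wx": 0, "wy": 0, "wz": 0}, {"hand": 30, "x": 0, "y": 0, "z": 0, "wx": 0, "wy": 0, "wz": 0}, {"hand": 30, "x": 0, "y": 0, "z": 0, "wx": 0, "wy": 0, "wz": 0}]}}

```text
time_s: 8.45
position: [0.6032, -0.1399, 0.0713]
tcp_rot: [[-0.053, 0.999, 0.001], [0.999, 0.053, -0.0], [-0.0, 0.001, -1.0]]
force: [-1.1, 0.8, -1.8]
opening: 0.502
```

Call:
{"api": "move_arm", "payload": {"moves": [{"hand": 30, "x": 0, "y": 0, "z": 0.04, "wx": 0, "wy": 0, "wz": 0}, {"hand": 30, "x": 0, "y": 0, "z": 0, "wx": 0, "wy": 0, "wz": 0}, {"hand": 30, "x": 0, "y": 0, "z": 0, "wx": 0, "wy": 0, "wz": 0}]}}

```text
time_s: 8.75
position: [0.6029, -0.1398, 0.0701]
tcp_rot: [[-0.053, 0.999, 0.0], [0.999, 0.053, 0.0], [0.0, 0.0, -1.0]]
force: [-0.3, 0.4, -2.4]
opening: 0.503
```

Call:
{"api": "move_arm", "payload": {"moves": [{"hand": 55, "x": 0, "y": 0, "z": 0, "wx": 0, "wy": 0, "wz": 0}, {"hand": 75, "x": 0, "y": 0, "z": 0, "wx": 0, "wy": 0, "wz": 0}, {"hand": 87, "x": 0, "y": 0, "z": 0, "wx": 0, "wy": 0, "wz": 0}, {"hand": 87, "x": 0, "y": 0, "z": 0, "wx": 0, "wy": 0, "wz": 0}, {"hand": 87, "x": 0, "y": 0, "z": 0, "wx": 0, "wy": 0, "wz": 0}, {"hand": 87, "x": 0, "y": 0, "z": 0, "wx": 0, "wy": 0, "wz": 0}]}}

```text
time_s: 9.35
position: [0.603, -0.1398, 0.0701]
tcp_rot: [[-0.053, 0.999, 0.0], [0.999, 0.053, -0.0], [-0.0, 0.0, -1.0]]
force: [0.1, 0.1, -1.3]
opening: 0.947
```

```bash
python3 - <<'E'
from h import *
for n in('scene','side'):
    c=cap(n,n+'6.png')
a=cv2.imread('pics/scene6.png')[80:280,220:460];b=cv2.imread('pics/side6.png')[80:280,200:440];cv2.imwrite('pics/m6.png',cv2.resize(np.hstack([a,b]),(800,333)))
E
```

```text
(no output)
```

View pics/m6.png

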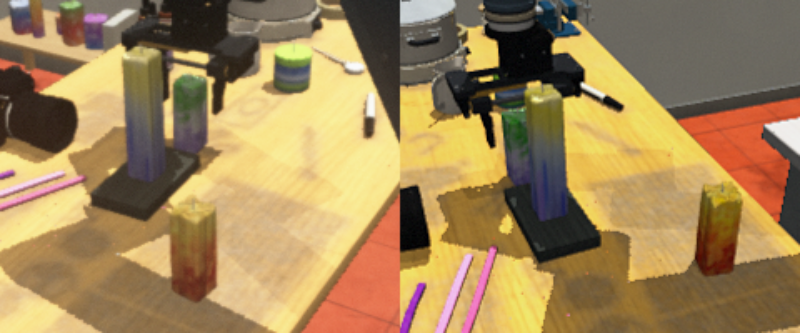

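short_b stands at (190,110) in the left panel, released, with the fingers clear on both sides. I'll go up, back, and across towards short_a.

Call:
{"api": "move_arm", "payload": {"moves": [{"hand": 87, "x": 0, "y": 0, "z": -0.3, "wx": 0, "wy": 0, "wz": 0}, {"hand": 87, "x": 0, "y": 0, "z": -0.8, "wx": 0, "wy": 0, "wz": 0}, {"hand": 87, "x": 0, "y": 0, "z": -0.9, "wx": 0, "wy": 0, "wz": 0}, {"hand": 87, "x": 0, "y": 0, "z": -0.9, "wx": 0, "wy": 0, "wz": 0}, {"hand": 87, "x": 0, "y": 0, "z": -0.9, "wx": 0, "wy": 0, "wz": 0}, {"hand": 87, "x": 0, "y": 0, "z": -0.9, "wx": 0, "wy": 0, "wz": 0}, {"hand": 87, "x": 0, "y": 0, "z": -0.9, "wx": 0, "wy": 0, "wz": 0}, {"hand": 87, "x": 0, "y": 0, "z": -0.5, "wx": 0, "wy": 0, "wz": 0}, {"hand": 87, "x": 0, "y": -0.5, "z": 0, "wx": 0, "wy": 0, "wz": 0}, {"hand": 87, "x": 0, "y": -0.9, "z": 0, "wx": 0, "wy": 0, "wz": 0}, {"hand": 87, "x": 0, "y": -0.9, "z": 0, "wx": 0, "wy": 0, "wz": 0}, {"hand": 87, "x": 0, "y": -0.9, "z": 0, "wx": 0, "wy": 0, "wz": 0}, {"hand": 87, "x": 0, "y": -0.9, "z": 0, "wx": 0, "wy": 0, "wz": 0}, {"hand": 87, "x": 0, "y": -0.9, "z": 0, "wx": 0, "wy": 0, "wz": 0}, {"hand": 87, "x": 0, "y": -0.9, "z": 0, "wx": 0, "wy": 0, "wz": 0}, {"hand": 87, "x": 0, "y": -0.9, "z": 0, "wx": 0, "wy": 0, "wz": 0}, {"hand": 87, "x": 0, "y": -0.3, "z": 0, "wx": 0, "wy": 0, "wz": 0}, {"hand": 87, "x": 0, "y": 0, "z": 0, "wx": 0, "wy": 0, "wz": 0}]}}

```text
time_s: 11.25
position: [0.4251, -0.1491, 0.2227]
tcp_rot: [[-0.052, 0.999, -0.0], [0.999, 0.052, 0.0], [0.0, -0.0, -1.0]]
force: [0.3, -0.0, 0.2]
opening: 1.003
```

Call:
{"api": "move_arm", "payload": {"moves": [{"hand": 87, "x": 0.5, "y": 0, "z": 0, "wx": 0, "wy": 0, "wz": 2}, {"hand": 87, "x": 0.9, "y": 0, "z": 0, "wx": 0, "wy": 0, "wz": 3}, {"hand": 87, "x": 0.9, "y": 0, "z": 0, "wx": 0, "wy": 0, "wz": 3}, {"hand": 87, "x": 0.9, "y": 0, "z": 0, "wx": 0, "wy": 0, "wz": 1}, {"hand": 87, "x": 0.9, "y": 0, "z": 0, "wx": 0, "wy": 0, "wz": 0}, {"hand": 87, "x": 0.9, "y": 0, "z": 0, "wx": 0, "wy": 0, "wz": 0}, {"hand": 87, "x": 0.9, "y": 0, "z": 0, "wx": 0, "wy": 0, "wz": 0}, {"hand": 87, "x": 0.5, "y": 0, "z": 0, "wx": 0, "wy": 0, "wz": 0}, {"hand": 87, "x": 0, "y": 0, "z": 0, "wx": 0, "wy": 0, "wz": 0}, {"hand": 87, "x": 0, "y": 0, "z": 0, "wx": 0, "wy": 0, "wz": 0}]}}

```text
time_s: 12.25
position: [0.4363, 0.01, 0.2226]
tcp_rot: [[0.103, 0.995, 0.001], [0.995, -0.103, -0.001], [-0.001, 0.001, -1.0]]
force: [0.3, 0.2, 0.0]
opening: 0.995
```

```bash
python3 - <<'E'
from h import *
from fit import fit
c=cap('wrist','w7.png');W=cloud(c);np.savez('/tmp/w7.npz',W=W);s=bot.read_state();print(s['time_s'],s['position'],s['tcp_rot'].round(3))
P=W.reshape(-1,3);P=P[~np.isnan(P).any(1)]
Q=P[np.hypot(P[:,0]-.42,P[:,1]-.153)<.05]
t=Q[(Q[:,2]>.105)&(Q[:,2]<.124)];print(len(t),np.percentile(t[:,2],[5,50,95,100]))
print(cv2.minAreaRect(t[:,:2].astype(np.float32)*1000)); print(fit(Q[(Q[:,2]>.02)],.045,.045,'top'))
E
```

```text
12.3 [0.43616842 0.00969771 0.22254693] [[ 0.104  0.995  0.   ]
 [ 0.995 -0.104 -0.001]
 [-0.     0.    -1.   ]]
2746 [0.1133791  0.11783457 0.12023439 0.12218248]
((421.3763732910156, 153.62486267089844), (40.24200439453125, 41.82737731933594), 80.7051773071289)
[ 0.4213  0.155  -8.9     0.    ]
```

View pics/w7.png

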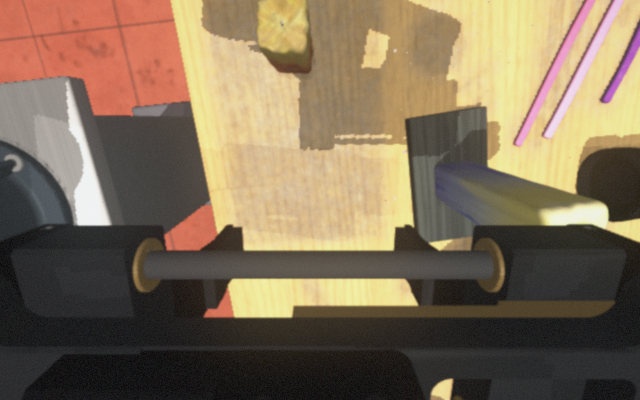

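short_a's top is at (285,25), slightly cut by the image edge, so I'll move 50 mm closer and measure again.

Call:
{"api": "move_arm", "payload": {"moves": [{"hand": 87, "x": 0.5, "y": -0.3, "z": 0, "wx": 0, "wy": 0, "wz": 0}, {"hand": 87, "x": 0.5, "y": -0.3, "z": 0, "wx": 0, "wy": 0, "wz": 0}, {"hand": 87, "x": 0.5, "y": -0.3, "z": 0, "wx": 0, "wy": 0, "wz": 0}, {"hand": 87, "x": 0.5, "y": -0.3, "z": 0, "wx": 0, "wy": 0, "wz": 0}, {"hand": 87, "x": 0, "y": 0, "z": 0, "wx": 0, "wy": 0, "wz": 0}, {"hand": 87, "x": 0, "y": 0, "z": 0, "wx": 0, "wy": 0, "wz": 0}]}}

```text
time_s: 12.9
position: [0.4108, 0.0636, 0.2227]
tcp_rot: [[0.103, 0.995, 0.0], [0.995, -0.103, -0.0], [-0.0, 0.0, -1.0]]
force: [0.3, 0.5, 0.2]
opening: 1.001
```

```bash
python3 - <<'E'
from h import *
from fit import fit
c=cap('wrist','w8.png');W=cloud(c);s=bot.read_state();print(s['time_s'],s['position'],s['tcp_rot'].round(3))
P=W.reshape(-1,3);P=P[~np.isnan(P).any(1)]
Q=P[np.hypot(P[:,0]-.42,P[:,1]-.153)<.05]
t=Q[(Q[:,2]>.105)&(Q[:,2]<.124)];print(len(t),np.percentile(t[:,2],[5,50,95,100]))
print(cv2.minAreaRect(t[:,:2].astype(np.float32)*1000)); print(fit(Q[(Q[:,2]>.02)],.045,.045,'top'))
E
```

```text
12.95 [0.41115918 0.06324829 0.22270874] [[ 0.103  0.995  0.001]
 [ 0.995 -0.103 -0.   ]
 [-0.     0.001 -1.   ]]
2351 [0.11522703 0.11798129 0.12043707 0.12353196]
((421.0849914550781, 154.72561645507812), (42.09342575073242, 42.809776306152344), 81.19859313964844)
[ 0.42    0.1538 -9.9     0.    ]
```

View pics/w8.png

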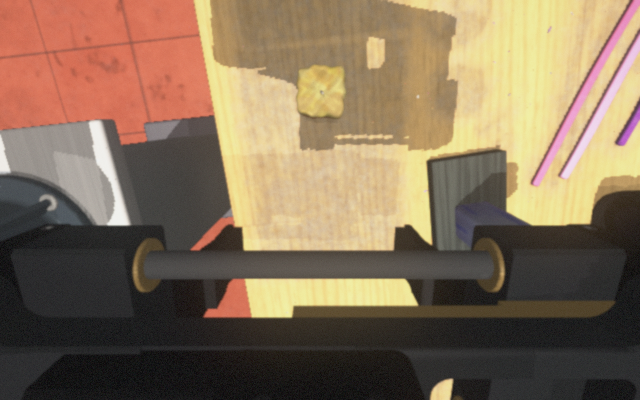

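short_a is fully in view at (321,92), centre (0.421, 0.154), yaw about -8°.

Call:
{"api": "move_arm", "payload": {"moves": [{"hand": 87, "x": 0.55, "y": 0, "z": 0, "wx": 0, "wy": 0, "wz": 0}, {"hand": 87, "x": 0.9, "y": 0, "z": 0, "wx": 0, "wy": 0, "wz": 0}, {"hand": 87, "x": 0.9, "y": 0, "z": 0, "wx": 0, "wy": 0, "wz": 0}, {"hand": 87, "x": 0.8, "y": 0, "z": 0, "wx": 0, "wy": 0, "wz": 0}, {"hand": 87, "x": 0.5, "y": 0, "z": 0, "wx": 0, "wy": 0, "wz": 2}, {"hand": 87, "x": 0, "y": 0, "z": 0, "wx": 0, "wy": 0, "wz": 0}, {"hand": 87, "x": 0, "y": 0, "z": 0, "wx": 0, "wy": 0, "wz": 0}]}}

```text
time_s: 13.65
position: [0.4207, 0.1534, 0.2225]
tcp_rot: [[0.138, 0.99, -0.0], [0.99, -0.138, -0.0], [-0.0, 0.0, -1.0]]
force: [-1.2, -0.4, 0.8]
opening: 0.999
```

Call:
{"api": "move_arm", "payload": {"moves": [{"hand": 87, "x": 0, "y": 0, "z": 0.5, "wx": 0, "wy": 0, "wz": 0}, {"hand": 87, "x": 0, "y": 0, "z": 0.8, "wx": 0, "wy": 0, "wz": 0}, {"hand": 87, "x": 0, "y": 0, "z": 0.8, "wx": 0, "wy": 0, "wz": 0}, {"hand": 87, "x": 0, "y": 0, "z": 0, "wx": 0, "wy": 0, "wz": 0}, {"hand": 87, "x": 0, "y": 0, "z": 0, "wx": 0, "wy": 0, "wz": 0}]}}

```text
time_s: 14.15
position: [0.4206, 0.1532, 0.1701]
tcp_rot: [[0.14, 0.99, -0.001], [0.99, -0.14, -0.0], [-0.0, -0.001, -1.0]]
force: [-0.3, -0.8, -0.4]
opening: 0.997
```

```bash
python3 - <<'E'
from h import *
for n in('wrist','side'): cap(n,n+'9.png')
a=cv2.imread('pics/wrist9.png');b=cv2.imread('pics/side9.png')[80:280,280:480];b=cv2.resize(b,(400,400));cv2.imwrite('pics/m9.png',cv2.resize(np.hstack([a,b]),(780,300)))
E
```

```text
(no output)
```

View pics/m9.png

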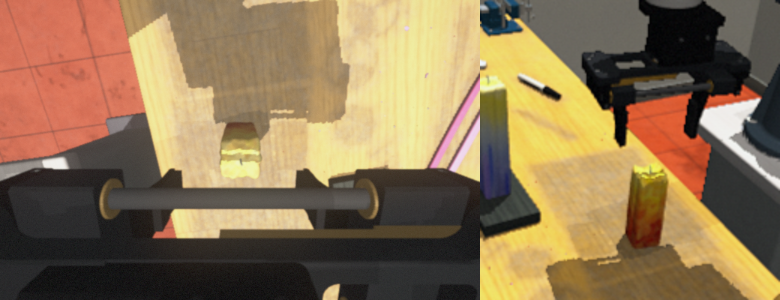

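In the wrist view short_a (x≈240) is centred between the fingers (182 and 300). I'll descend and grip.

Call:
{"api": "move_arm", "payload": {"moves": [{"hand": 87, "x": 0, "y": 0, "z": 0.5, "wx": 0, "wy": 0, "wz": 0}, {"hand": 87, "x": 0, "y": 0, "z": 0.8, "wx": 0, "wy": 0, "wz": 0}, {"hand": 87, "x": 0, "y": 0, "z": 0.8, "wx": 0, "wy": 0, "wz": 0}, {"hand": 87, "x": 0, "y": 0, "z": 0.8, "wx": 0, "wy": 0, "wz": 0}, {"hand": 87, "x": 0, "y": 0, "z": 0.5, "wx": 0, "wy": 0, "wz": 0}, {"hand": 87, "x": 0, "y": 0, "z": 0.4, "wx": 0, "wy": 0, "wz": 0}, {"hand": 87, "x": 0, "y": 0, "z": 0, "wx": 0, "wy": 0, "wz": 0}, {"hand": 87, "x": 0, "y": 0, "z": 0, "wx": 0, "wy": 0, "wz": 0}, {"hand": 30, "x": 0, "y": 0, "z": 0, "wx": 0, "wy": 0, "wz": 0}, {"hand": 30, "x": 0, "y": 0, "z": 0, "wx": 0, "wy": 0, "wz": 0}, {"hand": 30, "x": 0, "y": 0, "z": 0, "wx": 0, "wy": 0, "wz": 0}, {"hand": 30, "x": 0, "y": 0, "z": 0, "wx": 0, "wy": 0, "wz": 0}, {"hand": 30, "x": 0, "y": 0, "z": 0, "wx": 0, "wy": 0, "wz": 0}, {"hand": 30, "x": 0, "y": 0, "z": 0, "wx": 0, "wy": 0, "wz": 0}, {"hand": 30, "x": 0, "y": 0, "z": 0, "wx": 0, "wy": 0, "wz": 0}, {"hand": 30, "x": 0, "y": 0, "z": 0, "wx": 0, "wy": 0, "wz": 0}]}}

```text
time_s: 15.85
position: [0.4208, 0.1539, 0.0751]
tcp_rot: [[0.139, 0.99, 0.001], [0.99, -0.139, 0.0], [0.0, 0.001, -1.0]]
force: [0.5, -0.3, 0.5]
opening: 0.472
```

Call:
{"api": "move_arm", "payload": {"moves": [{"hand": 30, "x": 0, "y": 0, "z": -0.2, "wx": 0, "wy": 0, "wz": 0}, {"hand": 30, "x": 0, "y": 0, "z": -0.4, "wx": 0, "wy": 0, "wz": 0}, {"hand": 30, "x": 0, "y": 0, "z": -0.4, "wx": 0, "wy": 0, "wz": 0}, {"hand": 30, "x": 0, "y": 0, "z": -0.2, "wx": 0, "wy": 0, "wz": 0}, {"hand": 30, "x": 0, "y": 0, "z": 0, "wx": 0, "wy": 0, "wz": -3}, {"hand": 30, "x": 0, "y": 0, "z": 0, "wx": 0, "wy": 0, "wz": -5}, {"hand": 30, "x": 0, "y": 0, "z": 0, "wx": 0, "wy": 0, "wz": -3}, {"hand": 30, "x": 0, "y": 0, "z": 0, "wx": 0, "wy": 0, "wz": 0}, {"hand": 30, "x": 0, "y": 0, "z": 0, "wx": 0, "wy": 0, "wz": 0}]}}

```text
time_s: 16.75
position: [0.4206, 0.1539, 0.1054]
tcp_rot: [[-0.052, 0.999, 0.0], [0.999, 0.052, 0.0], [0.0, 0.0, -1.0]]
force: [0.2, -0.2, -1.6]
opening: 0.465
```

```bash
python3 - <<'E'
from h import *
for n in('scene','side'):
    c=cap(n,n+'10.png')
a=cv2.imread('pics/scene10.png')[80:280,220:460];b=cv2.imread('pics/side10.png')[80:280,220:460];cv2.imwrite('pics/m10.png',cv2.resize(np.hstack([a,b]),(800,333)))
E
```

```text
(no output)
```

View pics/m10.png

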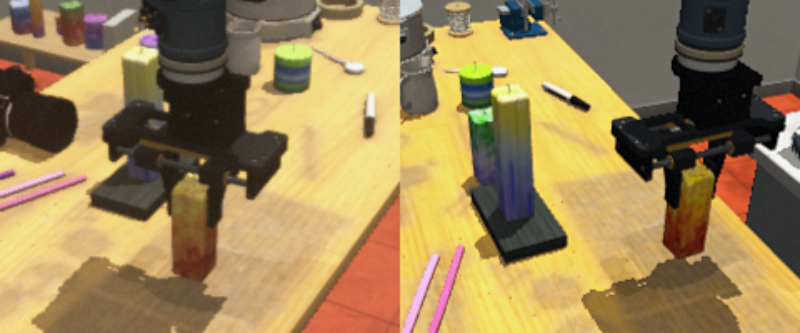

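short_a is held upright and clear of the table. I'll carry it to (0.589, 0.124).

Call:
{"api": "move_arm", "payload": {"moves": [{"hand": 30, "x": 0, "y": 0.3, "z": 0, "wx": 0, "wy": 0, "wz": 0}, {"hand": 30, "x": -0.1, "y": 0.7, "z": 0, "wx": 0, "wy": 0, "wz": 0}, {"hand": 30, "x": -0.2, "y": 0.7, "z": 0, "wx": 0, "wy": 0, "wz": 0}, {"hand": 30, "x": -0.2, "y": 0.7, "z": 0, "wx": 0, "wy": 0, "wz": 0}, {"hand": 30, "x": -0.2, "y": 0.7, "z": 0, "wx": 0, "wy": 0, "wz": 0}, {"hand": 30, "x": -0.2, "y": 0.7, "z": 0, "wx": 0, "wy": 0, "wz": 0}, {"hand": 30, "x": -0.2, "y": 0.7, "z": 0, "wx": 0, "wy": 0, "wz": 0}, {"hand": 30, "x": -0.2, "y": 0.7, "z": 0, "wx": 0, "wy": 0, "wz": 0}, {"hand": 30, "x": -0.15, "y": 0.7, "z": 0, "wx": 0, "wy": 0, "wz": 0}, {"hand": 30, "x": -0.1, "y": 0.5, "z": 0, "wx": 0, "wy": 0, "wz": 0}, {"hand": 30, "x": 0, "y": 0.26, "z": 0, "wx": 0, "wy": 0, "wz": 0}, {"hand": 30, "x": 0, "y": 0, "z": 0, "wx": 0, "wy": 0, "wz": 0}, {"hand": 30, "x": 0, "y": 0, "z": 0, "wx": 0, "wy": 0, "wz": 0}]}}

```text
time_s: 18.15
position: [0.5879, 0.1241, 0.1047]
tcp_rot: [[-0.053, 0.999, -0.002], [0.999, 0.053, 0.0], [0.0, -0.002, -1.0]]
force: [-0.5, 0.6, -2.2]
opening: 0.469
```

```bash
python3 - <<'E'
from h import *
for n in('scene','side'):
    c=cap(n,n+'11.png')
a=cv2.imread('pics/scene11.png')[80:280,220:460];b=cv2.imread('pics/side11.png')[80:280,200:440];cv2.imwrite('pics/m11.png',cv2.resize(np.hstack([a,b]),(800,333)))
E
```

```text
(no output)
```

View pics/m11.png

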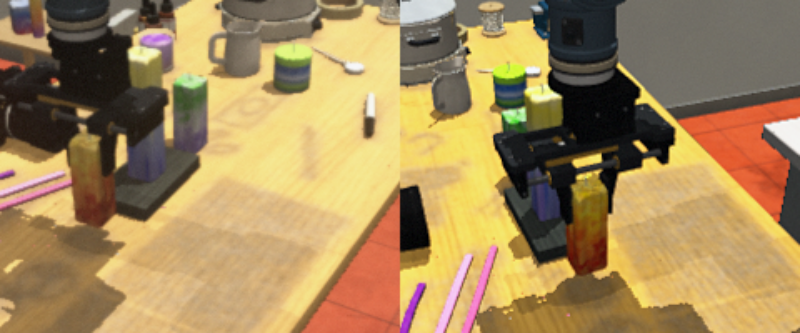

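short_a is off the near end and nothing is touched. I'll lower it the 30 mm it was lifted.

Call:
{"api": "move_arm", "payload": {"moves": [{"hand": 30, "x": 0, "y": 0, "z": 0.2, "wx": 0, "wy": 0, "wz": 0}, {"hand": 30, "x": 0, "y": 0, "z": 0.3, "wx": 0, "wy": 0, "wz": 0}, {"hand": 30, "x": 0, "y": 0, "z": 0.3, "wx": 0, "wy": 0, "wz": 0}, {"hand": 30, "x": 0, "y": 0, "z": 0.2, "wx": 0, "wy": 0, "wz": 0}, {"hand": 30, "x": 0, "y": 0, "z": 0.1, "wx": 0, "wy": 0, "wz": 0}, {"hand": 30, "x": 0, "y": 0, "z": 0.06, "wx": 0, "wy": 0, "wz": 0}, {"hand": 30, "x": 0, "y": 0, "z": 0.03, "wx": 0, "wy": 0, "wz": 0}, {"hand": 30, "x": 0, "y": 0, "z": 0, "wx": 0, "wy": 0, "wz": 0}, {"hand": 30, "x": 0, "y": 0, "z": 0, "wx": 0, "wy": 0, "wz": 0}]}}

```text
time_s: 19.15
position: [0.589, 0.124, 0.0755]
tcp_rot: [[-0.053, 0.999, 0.001], [0.999, 0.053, 0.0], [-0.0, 0.001, -1.0]]
force: [0.5, 0.4, -2.2]
opening: 0.464
```

Call:
{"api": "move_arm", "payload": {"moves": [{"hand": 30, "x": 0, "y": 0, "z": 0.02, "wx": 0, "wy": 0, "wz": 0}, {"hand": 30, "x": 0, "y": 0, "z": 0, "wx": 0, "wy": 0, "wz": 0}, {"hand": 30, "x": 0, "y": 0, "z": 0, "wx": 0, "wy": 0, "wz": 0}, {"hand": 55, "x": 0, "y": 0, "z": 0, "wx": 0, "wy": 0, "wz": 0}, {"hand": 75, "x": 0, "y": 0, "z": 0, "wx": 0, "wy": 0, "wz": 0}, {"hand": 87, "x": 0, "y": 0, "z": 0, "wx": 0, "wy": 0, "wz": 0}, {"hand": 87, "x": 0, "y": 0, "z": 0, "wx": 0, "wy": 0, "wz": 0}, {"hand": 87, "x": 0, "y": 0, "z": 0, "wx": 0, "wy": 0, "wz": 0}, {"hand": 87, "x": 0, "y": 0, "z": 0, "wx": 0, "wy": 0, "wz": 0}]}}

```text
time_s: 20.05
position: [0.5888, 0.124, 0.0748]
tcp_rot: [[-0.053, 0.999, -0.0], [0.999, 0.053, 0.0], [0.0, -0.0, -1.0]]
force: [-0.5, -0.0, -0.2]
opening: 0.924
```

Call:
{"api": "move_arm", "payload": {"moves": [{"hand": 87, "x": 0, "y": 0, "z": -0.3, "wx": 0, "wy": 0, "wz": 0}, {"hand": 87, "x": 0, "y": 0, "z": -0.8, "wx": 0, "wy": 0, "wz": 0}, {"hand": 87, "x": 0, "y": 0, "z": -0.9, "wx": 0, "wy": 0, "wz": 0}, {"hand": 87, "x": 0, "y": 0, "z": -0.9, "wx": 0, "wy": 0, "wz": 0}, {"hand": 87, "x": 0, "y": 0, "z": -0.9, "wx": 0, "wy": 0, "wz": 0}, {"hand": 87, "x": 0, "y": 0, "z": -0.9, "wx": 0, "wy": 0, "wz": 0}, {"hand": 87, "x": 0, "y": 0, "z": -0.9, "wx": 0, "wy": 0, "wz": 0}, {"hand": 87, "x": 0, "y": 0, "z": -0.5, "wx": 0, "wy": 0, "wz": 0}, {"hand": 87, "x": 0, "y": -0.5, "z": 0, "wx": 0, "wy": 0, "wz": 0}, {"hand": 87, "x": 0, "y": -0.9, "z": 0, "wx": 0, "wy": 0, "wz": 0}, {"hand": 87, "x": 0, "y": -0.9, "z": 0, "wx": 0, "wy": 0, "wz": 0}, {"hand": 87, "x": 0, "y": -0.9, "z": 0, "wx": 0, "wy": 0, "wz": 0}, {"hand": 87, "x": 0, "y": -0.9, "z": 0, "wx": 0, "wy": 0, "wz": 0}, {"hand": 87, "x": 0, "y": -0.9, "z": 0, "wx": 0, "wy": 0, "wz": 0}, {"hand": 87, "x": 0, "y": -0.9, "z": 0, "wx": 0, "wy": 0, "wz": 0}, {"hand": 87, "x": 0, "y": -0.4, "z": 0, "wx": 0, "wy": 0, "wz": 0}, {"hand": 87, "x": 0, "y": 0, "z": 0, "wx": 0, "wy": 0, "wz": 0}]}}

```text
time_s: 21.75
position: [0.4303, 0.1157, 0.2274]
tcp_rot: [[-0.053, 0.999, -0.001], [0.999, 0.053, 0.0], [0.0, -0.001, -1.0]]
force: [-0.6, 0.2, -0.1]
opening: 1.001
```

```bash
python3 - <<'E'
from h import *
for n in('scene','side'):
    c=cap(n,n+'12.png');np.savez('/tmp/'+n+'12.npz',W=cloud(c),im=c['image'])
a=cv2.imread('pics/scene12.png')[80:280,220:460];b=cv2.imread('pics/side12.png')[80:280,200:440];cv2.imwrite('pics/m12.png',cv2.resize(np.hstack([a,b]),(800,333)))
import fit
fit.run('12',(.589,.124),(.603,-.140),.04)
E
```

```text
scene block top 890 [ 0.5937 -0.0093  2.9     0.07  ]
   minrect [594.7 -22.2] [ 90.7 188.6] 3.3
scene tall 1592 0.210 [ 0.5975 -0.0123  2.3     1.55  ]
scene a 844 0.114 [0.5903 0.1216 3.4    1.12  ]
scene b 582 0.108 [ 0.6031 -0.1434  0.6     1.4   ]
side block top 726 [ 0.5993 -0.0068  1.5     0.    ]
   minrect [598.4  -7.8] [ 89.2 161.5] 2.6
side tall 1662 0.209 [ 0.5957 -0.0114  3.5     1.5   ]
side a 821 0.114 [0.588  0.1224 5.9    0.91  ]
side b 385 0.108 [ 0.6023 -0.1424  4.9     1.11  ]
both block top 1616 [ 0.5957 -0.0085  2.8     0.1   ]
   minrect [596.6 -21.8] [ 94.5 189.1] 3.3
both tall 3254 0.210 [ 0.5967 -0.0117  3.2     1.65  ]
both a 1665 0.114 [0.5892 0.122  5.9    1.23  ]
both b 967 0.108 [ 0.6027 -0.1427  3.1     1.39  ]
```

View pics/m12.png

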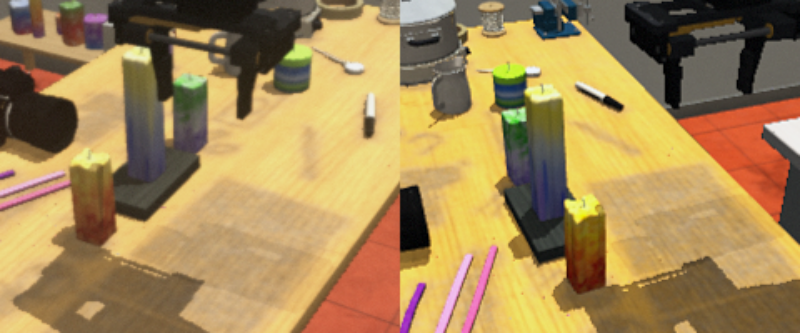

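Both candles stand released in line with the block. The fitted centres are 0.265 m apart, which is what the targets ask for, and the tall candle's fit hasn't moved. Handing in.

```bash
python3 -c "
from rig import order;print(order.hand_in())"
```

```text
the job is handed in; nothing more can be done
None
```

Both short candles are in line with the tall one and let go, and the job was handed in at about 22 s of robot time. The hand-in reported no verdict. I picked each one up by its upper part, lifted it about 30 mm, turned it square to the block and set it down. short_b went to the far end (−y) and short_a to the near end (+y).

The last checks, from the two fixed cameras, with the block centre at about (0.596, −0.008) m and its yaw at 3°:

| Candle | Fitted position (m) | Expected position (m) | Fitted yaw |
|---|---|---|---|
| short_a | (0.589, 0.122) | (0.589, 0.124) | 3–6° |
| short_b | (0.603, −0.143) | (0.603, −0.140) | 1–5° |

- **Gaps and line:** both gaps come out near 30 mm, and both candles are within a few millimetres of the block's centre line. Both look upright in the last pictures.
- **Tall candle and block:** the tall candle's fit is unchanged from the start. The block's fit agrees to about 2 mm.
- **Disagreements:** the candle side fits show a constant y bias of about −3 mm, and it appears on the tall candle too. The two cameras differ by 2–5 mm and a few degrees. In the last check the simple bounding rectangle for the block was no use (189 mm long), most likely because points on the candles' feet fell inside it, so I used the fixed-size fit.

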